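Clip a water filter cartridge into its bracket and seat it in the filter head

TASK

Fit the new water filter. Pick up the white cartridge, point its spigot at the filter head and, with the spigot's tip still short of the head, press the cartridge sideways down into both spring clips of the bracket until it snaps onto the saddles; then slide it along in the clips until its shoulder is home against the head, and let go. The plastic cracks if forced, so never press the cartridge harder than about 30 N into the clips or 25 N against the head, and leave the things standing around where they are.

Things in the scene. Friction and masses are not known exactly. Their poses are not given: they have to be found in the camera images.
- cartridge_center (a point): Centre of the white filter cartridge (0.2 to 0.45 kg) on the worktop: on its axis at mid-length, 23 mm up. y runs along the axis to the spigot end. Smooth barrel 44 mm in diameter, y -100 to +100 mm; at each end a grey hexagonal collar, 46 mm across flats, 53 across corners, 10 mm wide; it lies on their flats. Its turn about the axis does not matter. Grip the barrel at mid-length.
- cartridge_shoulder (a point): The shoulder: centre of the flat outer face of the spigot-end collar, 110 mm along y from the cartridge's centre. The spigot, 12 mm in diameter and 12 mm long, stands out of it; the other end has only a low dome, to y = -115 mm.
- bracket: The fixed bracket: an aluminium base plate 84 x 300 x 10 mm on the worktop, two white C-shaped spring clips open at the top at y = -64 and +64 mm, each 14 mm wide (114 mm free between), and the filter head at the +y end: a grey block 60 mm wide, 45 deep, top at 73 mm (plug 77). Origin on the worktop midway between the clips; y along the clips' axis to the head, z up.
- clip_axis (a point): On the clips' axis midway between them, 46 mm above the worktop: the axis of a barrel resting on the rigid saddles; axes as bracket. Jaw lips are 33 mm apart at 61 mm height, tips at 68 mm; they spring apart and close over the barrel at 8 to 18 N downward in all. It then slides along y at 4 to 12 N. With its centre at y = -12 mm its collars and spigot are clear of clips and head.
- head_slot (a point): Fixed point on the clips' axis 115 mm from clip_axis towards the head: the nearest place the head's flat face can have. The head is bolted 0 to 20 mm further along y in its slots; where is not measured, so find it by feel. At the centre of the face is the socket's mouth (socket_mouth), 15 mm in diameter, 17 deep: the spigot enters freely and the shoulder stops hard on the face.
- spanner: Bystander: a plain spanner 164 mm long lying flat at the right; origin at the middle of its underside.
- tape: Bystander: a roll of tape 100 mm wide, 25 mm high, at the left; origin at the middle of its underside.
- spice_jar: Bystander: a capped spice jar 46 mm wide, 106 mm high, at the right; origin at the middle of its underside.
- mug: Bystander: a mug 80 mm wide with a handle, 91 mm high, at the left; origin at the middle of its underside.

How it is judged:
By the outcome, as a careful person would: the job done as asked, in the order asked, and still so for the second after the job is handed in, with the robot touching nothing.
It also fails if it takes over 72 s, if anything falls off the work surface, if the arm or the gripper's body presses on something with over 40 N, if the wrist force passes 120 N, or if a joint passes its speed limit or range.

ROBOT

A 6-joint arm with a two-finger parallel gripper is mounted at the origin on a cart in front of the work surface, level with it; the furniture and walls round the work are solid. World frame = base frame: x ahead of the robot, y to its left, z up, the work surface at z = 0. Lengths are in m, angles in degrees, forces in N, time in s.
With the tool pointing down it reaches from about 0.3 to 0.75 m from the base axis. Payload 8.5 kg.
Tool frame: the origin (TCP) lies midway between the tips of the shut fingers; the grasp point (between the pads) lies 19 mm behind it (env.tcp_to_grasp is the z of the grasp point in the tool frame, in m); z points along the fingers, y is the line along which they close (so a half turn about z gives the same grasp; the last joint's range is limited). The gripper opens to 85 mm and grips with 20 to 120 N. Pads are 22 mm wide; open, the fingers measure 114 mm over their backs; the gripper's body (76 mm by 85 mm) begins 54 mm behind the grasp point. The pads swing forward as they close: fully open they stand 13 mm farther back than shut.
Start: joints at [56.018, 21.807, 74.336, -0, 83.858, -12.336], TCP at [0.203, 0.511, 0.204] pointing down, gripper open.
Joint ranges: [-178.18, 178.18], [-50.72, 133.34], [12.68, 142.11], [-81.47, 261.47], [9.98, 163.14], [-165.26, 165.26]. Speed limits (degrees/s): [136.94, 136.94, 180, 180, 180, 180].

INTERFACE

Orientations are given as a 3x3 rotation matrix whose columns are the frame's x, y, z axes.
In Python, from rig import env, imaging, job, models gives the robot as it stands. The module is installed in compiled form; this text tells all that it offers.
- The arm moves only by the tool jog_arm, never from a script. Its argument "plan" is text: rows parted by semicolons, each of 7 numbers parted by spaces: the turn, a rotation vector about the tool's x, y, z in degrees, then the shift along the tool's x, y, z in cm, then the closure in counts, from 0 (fully open) to 255 (shut). In form: rx ry rz x y z claw; .... A call has 1 to 10 rows; each row shifts and turns the commanded pose from where the row before left it, along the tool's axes as they then stand; what a row does not reach is not made up. A row lasts 1/12 s, in which the tool goes at most 41.7 mm and 7.16 degrees, less where a joint would pass 70% of its speed; a pose out of reach is approached as far as the arm can. A call with a gripper value outside its range is refused whole. The fingers move at their own pace and stop on an object; "grip_force" is the grip in N (left out, the last holds). Time passes only in rows, so rows that do not move let the fingers close. It gives the time, the measured TCP pose, the force, the opening and the grip force at its end, in the units of the state.
- env.observe(): the state, without advancing time (a new reading comes with each control period).
- imaging.get_image(name): name is "scene" or "side" or "wrist"; returns a dict with "pixels" (384x512x3 uint8, red, green, blue), "depth" (384x512 float32, m along the optical axis (not along the pixel's ray), 0 where there is no reading), "fov_y" (degrees; the focal length in pixels is half the picture's height over the tangent of half this angle, whatever the lens; pixels are square), "cx", "cy" (the principal point, pixels), "world_from_camera" (4x4, takes a point from camera to world coordinates). Camera axes: x right, y down, z forward; pixel columns grow to the right and rows downward; lengths in m; the calibration is good to about 2 mm. A picture is of the moment at which its call begins.
- job.close_job(): hands the job in; it is judged then, once.
Trained networks look in the newest picture that a camera, given by its name, has taken for a name from the list of things; names that differ only in an ending like _2 or _b are one class to them, and where a whole thing is asked for, a point or a joint stands for the part that bears it (a point fixed in the world has none). Each returns a list of dicts, best first, with "confidence" (0 to 1); they miss things now and then, are a little off and sometimes report something else, mostly with a low value. They report only what shows in the picture. A call takes as long as a camera call.
- models.outline_of(camera, query): "region" (384x512 bool, what is visible of it) and "bbox" ([centre column, centre row, width, height] in pixels, round what is visible of it).
- models.tip_of(camera, query): "at" ([column, row] in pixels: a listed point, or the origin of a listed thing).
The state is a dict: "time_s": time; "q": joint angles; "qvel": joint speeds; "joint_efforts": joint torques, N m; "position": TCP position; "tool_rot": TCP orientation; "ft_force": force on the tool from outside, world axes, zero at the start; "wrist_torque": the same for the moment, N m; "grip_width": finger opening in m; "gripper_force": force on a finger pad.
Only numpy, scipy, OpenCV 4.12 (cv2) and the standard library are available. Lean on these libraries where they do the work, as an engineer would, in place of code of your own. Each camera call takes 0.05 s, during which the arm holds its last target. There are 200 camera calls.

## Working session

There is one attempt and no reset: what is moved stays moved. The work goes in short steps, Python scripts to look and compute and a tool call to move; the robot and the scene stay as the last step left them, time stands still between calls to the robot, and variables do not carry over. Pictures are saved under pics/ and viewed, at most 10 in all, crops included, and the job is handed in when it is done.

Besides the shell and the picture viewer there is one more tool, called after ">>>" by a JSON object that holds its "op" and its "data". jog_arm: Moves the arm, as the interface text tells. Its arguments: {"type":"object","properties":{"plan":{"type":"string"},"grip_force":{"type":"number"}},"required":["plan"]}

```bash
mkdir -p pics; cat > h.py <<'E'
import numpy as np, cv2
from rig import env, imaging, job, models
def cam(n):
    d=imaging.get_image(n); d['f']=d['pixels'].shape[0]/2/np.tan(np.radians(d['fov_y']/2)); return d
def cloud(d):
    v,u=np.mgrid[:384,:512]; z=d['depth']
    p=np.stack([(u-d['cx'])/d['f']*z,(v-d['cy'])/d['f']*z,z],-1)
    T=np.array(d['world_from_camera']); return p@T[:3,:3].T+T[:3,3]
def hit(d,uv,zw):
    T=np.array(d['world_from_camera']); r=T[:3,:3]@np.array([(uv[0]-d['cx'])/d['f'],(uv[1]-d['cy'])/d['f'],1])
    return T[:3,3]+r*(zw-T[2,3])/r[2]
E
cat > a.py <<'E'
from h import *
np.set_printoptions(precision=4,suppress=True)
s=env.observe(); print(s['position'],np.array(s['tool_rot']),env.tcp_to_grasp,s['ft_force'],s['time_s'])
Z=dict(cartridge_center=.023,cartridge_shoulder=.023,clip_axis=.046,head_slot=.046,bracket=0,spanner=0,tape=0,spice_jar=0,mug=0)
ims=[]
for n in ['scene','side']:
    d=cam(n); P=cloud(d); im=cv2.cvtColor(d['pixels'],cv2.COLOR_RGB2BGR).copy()
    print(n,'cam at',np.array(d['world_from_camera'])[:3,3])
    for q,z in Z.items():
        for r in models.tip_of(n,q)[:2]:
            print(q,np.round(r['at'],1),round(r['confidence'],2),hit(d,r['at'],z))
            cv2.circle(im,tuple(int(x) for x in r['at']),3,(0,0,255),1)
    ims.append(im)
    cv2.imwrite(f'pics/{n}1.png',im)
E
python3 a.py
```

```text
[0.2027 0.5109 0.2037] [[-0.9295  0.3688 -0.0008]
 [ 0.3688  0.9295 -0.0013]
 [ 0.0003 -0.0015 -1.    ]] -0.0187 [-0.6887 -0.2964 -0.3026] 0.0
scene cam at [-0.0295 -0.2696  0.6625]
cartridge_center [291.4 239. ] 0.71 [ 0.4722 -0.1143  0.023 ]
cartridge_shoulder [253.7 218.6] 0.91 [ 0.4881 -0.0081  0.023 ]
cartridge_shoulder [385.5 230. ] 0.34 [ 0.6013 -0.3025  0.023 ]
clip_axis [264.  183.2] 0.96 [0.5922 0.0157 0.046 ]
head_slot [229.  164.1] 0.76 [0.6178 0.1358 0.046 ]
bracket [269.3 192.9] 0.58 [0.61   0.0069 0.    ]
bracket [250.8 215.6] 0.19 [0.5124 0.0126 0.    ]
spanner [363.2 288.1] 0.9 [ 0.438  -0.2965  0.    ]
tape [141.9 181.4] 0.66 [0.486  0.3421 0.    ]
spice_jar [381.6 230.1] 0.61 [ 0.6191 -0.2952  0.    ]
mug [168.  154.6] 0.56 [0.6188 0.3531 0.    ]
side cam at [0.5013 0.9084 0.4276]
cartridge_center [280.8 199.6] 0.97 [ 0.4698 -0.0982  0.023 ]
cartridge_shoulder [276.3 213.7] 0.85 [0.4829 0.0026 0.023 ]
clip_axis [228.8 203.4] 0.89 [0.6088 0.0002 0.046 ]
head_slot [222.3 224.4] 0.86 [0.6091 0.1273 0.046 ]
bracket [234.4 219.7] 0.62 [0.5938 0.0016 0.    ]
spanner [289.2 184.6] 0.48 [ 0.4378 -0.2947  0.    ]
tape [274.8 305.2] 0.79 [0.485  0.3528 0.    ]
spice_jar [235.3 177.3] 0.89 [ 0.6268 -0.3504  0.    ]
mug [199.8 302.9] 0.91 [0.6197 0.3569 0.    ]
mug [275.8 306.9] 0.74 [0.4832 0.3574 0.    ]
```

```bash
python3 - <<'E'
from h import *
np.set_printoptions(precision=4,suppress=True)
ims=[]
for n in ['scene','side']:
    d=cam(n);P=cloud(d)
    for q in ['cartridge_center','bracket']:
        for r in models.outline_of(n,q)[:1]:
            m=r['region']&(d['depth']>0); p=P[m]
            if q=='bracket':
                b=p[(abs(p[:,2]-.010)<.004)]; print(n,q,r['confidence'],'base rect',cv2.minAreaRect(b[:,:2].astype(np.float32)*1000),len(b),b[:,2].mean())
                t=p[(p[:,2]>.055)]; print('tops',cv2.minAreaRect(t[:,:2].astype(np.float32)*1000), np.percentile(t[:,2],[5,50,98]))
            else:
                t=p[(p[:,2]>.038)&(p[:,2]<.06)]; 
                c=t.mean(0); w=np.linalg.svd((t-c)[:,:2],full_matrices=False)[2][0]; s=(t-c)[:,:2]@w
                print(n,q,r['confidence'],len(t),c,w,np.degrees(np.arctan2(w[1],w[0])),'ends',c[:2]+w*s.min(),c[:2]+w*s.max(),np.percentile(p[:,2],[50,98]))
                # per-slice top line
                g=np.round(s/.02).astype(int)
                for k in np.unique(g):
                    tt=t[g==k]; o=tt[tt[:,2]>np.percentile(tt[:,2],70)]; print(k,len(tt),o.mean(0))
    im=cv2.cvtColor(d['pixels'],cv2.COLOR_RGB2BGR); ims.append(cv2.resize(im[110:350,100:420],(800,600)))
    cv2.imwrite(f'pics/{n}_crop.png',ims[-1])
E
```

```text
scene cartridge_center 0.87 1103 [ 0.4628 -0.122   0.0432] [0.1933 0.9811] 78.85431204044569 ends [ 0.4427 -0.2245] [ 0.4851 -0.009 ] [0.0402 0.0469]
-5 95 [ 0.4455 -0.2198  0.0473]
-4 108 [ 0.4513 -0.201   0.0448]
-3 107 [ 0.4535 -0.1823  0.0452]
-2 100 [ 0.4582 -0.1608  0.0452]
-1 104 [ 0.4607 -0.1415  0.0452]
0 100 [ 0.4646 -0.1217  0.0457]
1 97 [ 0.4701 -0.103   0.0456]
2 92 [ 0.4739 -0.0832  0.0455]
3 88 [ 0.4773 -0.0644  0.0448]
4 91 [ 0.4804 -0.0433  0.0457]
5 95 [ 0.4839 -0.0215  0.0461]
6 26 [ 0.4905 -0.0135  0.0473]
scene bracket 0.8 base rect ((606.470703125, 63.762535095214844), (300.43914794921875, 87.05191802978516), 82.79279327392578) 1634 0.01019804538088161
tops ((600.1613159179688, 14.47750473022461), (142.69505310058594, 53.93196105957031), 83.64089965820312) [0.0558 0.063  0.0696]
side cartridge_center 0.79 315 [ 0.4665 -0.0992  0.0427] [0.1972 0.9804] 78.62383676012514 ends [ 0.4415 -0.2233] [ 0.4857 -0.0038] [0.0354 0.0455]
-6 26 [ 0.4444 -0.2158  0.0459]
-5 19 [ 0.4478 -0.195   0.0444]
-4 20 [ 0.4539 -0.1776  0.0448]
-3 19 [ 0.4559 -0.1581  0.0447]
-2 21 [ 0.4603 -0.1404  0.0446]
-1 28 [ 0.4644 -0.1227  0.045 ]
0 28 [ 0.4689 -0.0997  0.0446]
1 32 [ 0.4715 -0.0805  0.0441]
2 26 [ 0.4759 -0.0614  0.0443]
3 35 [ 0.4796 -0.0421  0.0446]
4 25 [ 0.4853 -0.014   0.0455]
5 36 [ 0.487  -0.0085  0.0454]
side bracket 0.87 base rect ((604.0092163085938, 66.92757415771484), (296.90478515625, 83.31227111816406), 82.96796417236328) 628 0.009551896352475423
tops ((601.0556030273438, 144.5219268798828), (404.6767883300781, 64.61955261230469), 89.29031372070312) [0.0567 0.0628 0.0729]
```

View pics/scene1.png

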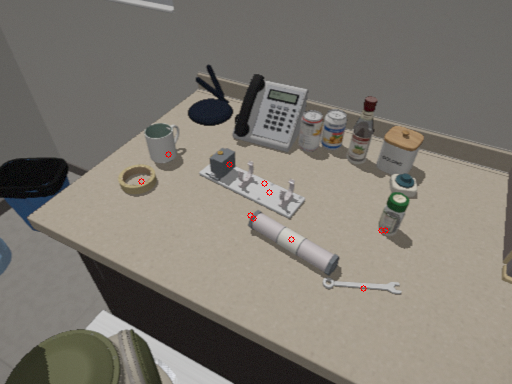

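View pics/side1.png

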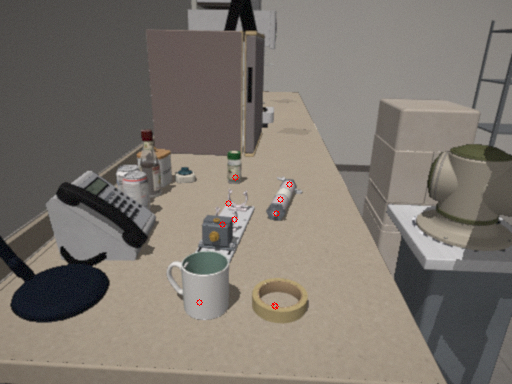

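The scene picture shows the cartridge at about (292,240), with its spigot end near (254,218) on the left. The bracket is behind it with the head at (223,163), and the bystanders are well clear. The side picture agrees: head at (217,232), cartridge at (282,200). I'll move above the cartridge.

>>> {"op": "jog_arm", "data": {"plan": "0 0 0 -2.4 -2.4 0 0;0 0 0 -2.4 -2.4 0 0;0 0 0 -2.4 -2.4 0 0;0 0 0 -2.4 -2.4 0 0;0 0 0 -2.4 -2.4 0 0;0 0 0 -2.4 -2.4 0 0;0 0 0 -2.4 -2.4 0 0;0 0 0 -2.4 -2.4 0 0;0 0 0 -2.4 -2.4 0 0;0 0 0 -2.4 -2.4 0 0"}}

```text
time_s: 2.13
position: [0.3377, 0.1981, 0.2045]
tool_rot: [[-0.93, 0.369, 0.001], [0.369, 0.93, 0.0], [-0.001, 0.0, -1.0]]
ft_force: [1.0, 0.9, 0.3]
grip_width: 0.0854
gripper_force: 0.0
```

>>> {"op": "jog_arm", "data": {"plan": "0 0 0 -2.4 -2.4 0 0;0 0 0 -2.4 -2.4 0 0;0 0 0 -2.4 -2.4 0 0;0 0 0 -2.4 -2.4 0 0;0 0 0 -2.4 -2.4 0 0;0 0 0 -2.4 -2.4 0 0;0 0 0 -2.4 -2.4 0 0;0 0 0 -2.4 -2.4 0 0;0 0 0 -2.4 -2.4 0 0;0 0 0 -2.4 -2.4 0 0"}}

```text
time_s: 2.97
position: [0.4723, -0.1138, 0.2044]
tool_rot: [[-0.929, 0.369, 0.0], [0.369, 0.929, -0.0], [-0.0, 0.0, -1.0]]
ft_force: [0.7, -0.1, 0.7]
grip_width: 0.0855
gripper_force: 0.0
```

>>> {"op": "jog_arm", "data": {"plan": "0 0 7 0 0 0 0;0 0 7 0 0 0 0;0 0 7 0 0 0 0;0 0 7 0 0 0 0;0 0 7 0 0 0 0;0 0 7 0 0 0 0;0 0 7 0 0 0 0;0 0 7 0 0 0 0;0 0 7 0 0 0 0;0 0 7 0 0 0 0"}}

```text
time_s: 3.8
position: [0.472, -0.112, 0.2044]
tool_rot: [[0.035, 0.999, 0.0], [0.999, -0.035, -0.0], [-0.0, 0.0, -1.0]]
ft_force: [-0.6, -0.1, -1.0]
grip_width: 0.0856
gripper_force: 0.0
```

>>> {"op": "jog_arm", "data": {"plan": "0 0 7 0 0 0 0;0 0 2.3 0 0 0 0;0 0 0 0 0 0 0;0 0 0 0 0 0 0"}}

```text
time_s: 4.13
position: [0.472, -0.112, 0.2044]
tool_rot: [[0.188, 0.982, 0.0], [0.982, -0.188, -0.0], [-0.0, 0.0, -1.0]]
ft_force: [-0.7, 0.0, 0.0]
grip_width: 0.0852
gripper_force: 0.0
```

```bash
python3 - <<'E'
from h import *
np.set_printoptions(precision=4,suppress=True)
d=cam('wrist');P=cloud(d);s=env.observe();print(np.array(d['world_from_camera']))
for q,z in dict(cartridge_center=.023,cartridge_shoulder=.023,clip_axis=.046,head_slot=.046).items():
    for r in models.tip_of('wrist',q)[:2]: print(q,np.round(r['at'],1),r['confidence'],hit(d,r['at'],z))
for r in models.outline_of('wrist','cartridge_center')[:1]:
    m=r['region']&(d['depth']>0); p=P[m]; t=p[(p[:,2]>.03)&(p[:,2]<.06)]
    c=t.mean(0); w=np.linalg.svd((t-c)[:,:2],full_matrices=False)[2][0]; w*=np.sign(w[1]); a=(t-c)[:,:2]@w
    print(c,np.degrees(np.arctan2(w[1],w[0])),c[:2]+w*a.min(),c[:2]+w*a.max(),np.ptp(a)); 
    mm=abs(a)<.09; print(cv2.minAreaRect(t[mm][:,:2].astype(np.float32)*1000),np.percentile(t[:,2],98))
cv2.imwrite('pics/w1.png',cv2.cvtColor(d['pixels'],cv2.COLOR_RGB2BGR))
E
```

```text
[[ 0.9822 -0.1791 -0.0572  0.486 ]
 [-0.188  -0.9362 -0.2971 -0.0367]
 [-0.0004  0.3026 -0.9531  0.3746]
 [ 0.      0.      0.      1.    ]]
cartridge_center [254.2 173.3] 0.89 [ 0.4693 -0.1191  0.023 ]
cartridge_shoulder [251.5  79.5] 0.64 [ 0.4874 -0.008   0.023 ]
clip_axis [351.3  35.8] 0.82 [0.5981 0.0122 0.046 ]
clip_axis [381.2 267.7] 0.61 [ 0.614  -0.2741  0.046 ]
[ 0.4684 -0.1063  0.0417] 78.89360279830014 [ 0.4451 -0.2248] [0.4895 0.0012] 0.23039723577936205
((468.46453857421875, -106.29312896728516), (179.9840850830078, 42.6866340637207), 78.70759582519531) 0.046974175872885784
```

View pics/w1.png

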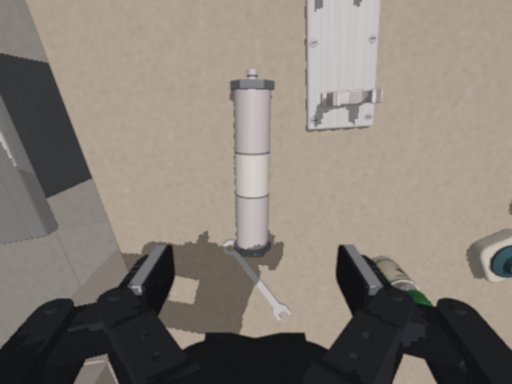

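The wrist picture shows the spigot at (252,72), pointing away towards +y, with the barrel centred near (253,173). The clip end of the bracket is at upper right. Next I descend and grip.

>>> {"op": "jog_arm", "data": {"plan": "0 0 0 -0.7 -0.4 2 0;0 0 0 0 0 3 0;0 0 0 0 0 3 0;0 0 0 0 0 3 0;0 0 0 0 0 3 0;0 0 0 0 0 2.5 0;0 0 0 0 0 1.5 0;0 0 0 0 0 1 0;0 0 0 0 0 0.7 0;0 0 0 0 0 0 0"}}

```text
time_s: 5.27
position: [0.4663, -0.1179, 0.0063]
tool_rot: [[0.19, 0.982, -0.002], [0.982, -0.19, 0.001], [0.001, -0.002, -1.0]]
ft_force: [-0.3, -0.6, 0.2]
grip_width: 0.0856
gripper_force: 0.0
```

>>> {"op": "jog_arm", "data": {"plan": "0 0 0 0 0 0 255;0 0 0 0 0 0 255;0 0 0 0 0 0 255;0 0 0 0 0 0 255;0 0 0 0 0 0 255;0 0 0 0 0 0 255;0 0 0 0 0 0 255;0 0 0 0 0 0 255;0 0 0 0 0 0 255;0 0 0 0 0 0 255", "grip_force": 60}}

```text
time_s: 6.1
position: [0.467, -0.1183, 0.0082]
tool_rot: [[0.19, 0.982, 0.001], [0.982, -0.19, -0.001], [-0.0, 0.001, -1.0]]
ft_force: [-1.3, -0.0, 7.0]
grip_width: 0.0305
gripper_force: 48.5
```

```bash
python3 - <<'E'
from h import *
s=env.observe();print(s['position'],s['grip_width'],s['gripper_force'],s['ft_force'],s['wrist_torque'])
a=cam('wrist')['pixels'];d=cam('scene');b=d['pixels'][150:342,200:456]
im=np.hstack([cv2.resize(a,(400,300)),cv2.resize(b,(400,300))])
cv2.imwrite('pics/g1.png',cv2.cvtColor(im,cv2.COLOR_RGB2BGR))
E
```

```text
[ 0.46699919 -0.11826172  0.00821336] 0.030471915940129487 48.54476988315582 [-1.25292248 -0.02679264  7.04419414] [0.18692628 0.22398877 0.06759626]
```

View pics/g1.png

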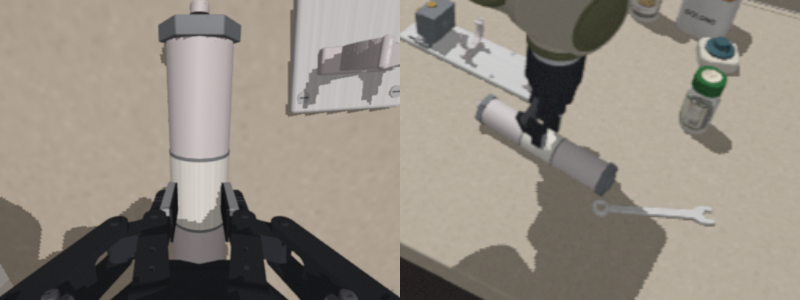

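```bash
python3 - <<'E'
from h import *
s=env.observe();R=np.array(s['tool_rot']);p0=np.array(s['position'])
for n in ['wrist','scene']:
    d=cam(n);P=(cloud(d)-p0)@R; ok=(d['depth']>0)&(abs(P[...,0])<.03)&(abs(P[...,1])<.045)&(P[...,2]>-.09)&(P[...,2]<.02)
    q=P[ok]; I=d['pixels'][ok].mean(1)
    for z in np.arange(-.08,.02,.006):
        m=abs(q[:,2]-z)<.003
        for nm,k in (('dark',I<110),('light',I>=110)):
            y=q[m&k]; 
            if len(y): 
                L=y[y[:,1]<0,1];Rr=y[y[:,1]>0,1]
                print(n,nm,round(z*1000),len(y),'y- inner',np.round(L.max()*1000,1) if len(L) else '','y+ inner',np.round(Rr.min()*1000,1) if len(Rr) else '', 'xr',np.round(1000*np.array([y[:,0].min(),y[:,0].max()])))
    print(n,'barrel top z', np.percentile(q[I>170][:,2],5)if (I>170).any() else None)
E
```

```text
wrist dark -80 2281 y- inner -15.9 y+ inner 14.9 xr [-14.  13.]
wrist light -80 6 y- inner  y+ inner 34.7 xr [-14.  11.]
wrist dark -74 1110 y- inner -17.1 y+ inner 16.0 xr [-7. 13.]
wrist light -74 20 y- inner -43.1 y+ inner 16.1 xr [-9. 12.]
wrist dark -68 642 y- inner -15.6 y+ inner 14.5 xr [-12.  13.]
wrist light -68 67 y- inner -17.1 y+ inner 16.4 xr [ 6. 11.]
wrist dark -62 334 y- inner -15.6 y+ inner 14.4 xr [-12.  11.]
wrist light -62 128 y- inner -17.3 y+ inner 16.7 xr [ 6. 11.]
wrist dark -56 357 y- inner -15.6 y+ inner 14.5 xr [-12.  11.]
wrist light -56 117 y- inner -17.7 y+ inner 16.8 xr [ 9. 11.]
wrist dark -50 339 y- inner -15.7 y+ inner 14.4 xr [-12.  11.]
wrist light -50 103 y- inner -17.6 y+ inner 16.9 xr [ 6. 11.]
wrist dark -44 289 y- inner -15.7 y+ inner 14.4 xr [-12.  11.]
wrist light -44 105 y- inner -17.6 y+ inner 16.9 xr [ 6. 11.]
wrist dark -38 402 y- inner -0.3 y+ inner 0.2 xr [-29.  29.]
wrist light -38 3597 y- inner -0.3 y+ inner 0.1 xr [-30.  30.]
wrist dark -32 272 y- inner -9.5 y+ inner 8.8 xr [-30.  30.]
wrist light -32 1856 y- inner -7.1 y+ inner 6.9
[... 1727 characters left out ...]
15.1 y+ inner  xr [-30.  30.]
scene dark -20 4 y- inner -21.1 y+ inner  xr [-28. -24.]
scene light -20 49 y- inner -17.8 y+ inner  xr [-30.  30.]
scene dark -14 3 y- inner -21.2 y+ inner  xr [-28.  30.]
scene light -14 35 y- inner -19.8 y+ inner  xr [-30.  27.]
scene dark -8 2 y- inner -20.3 y+ inner  xr [-28. -25.]
scene light -8 17 y- inner -18.6 y+ inner  xr [-29.  25.]
scene light -2 2 y- inner -18.5 y+ inner  xr [14. 29.]
scene dark 4 33 y- inner -11.9 y+ inner  xr [-29.  25.]
scene light 4 32 y- inner -11.9 y+ inner  xr [-27.  29.]
scene dark 10 114 y- inner -10.6 y+ inner  xr [-29.  28.]
scene light 10 137 y- inner -9.9 y+ inner  xr [-27.  29.]
scene barrel top z -0.037822651723349573
```

```bash
python3 - <<'E'
from h import *
s=env.observe();R=np.array(s['tool_rot']);p0=np.array(s['position'])
for n in ['scene','wrist']:
    d=cam(n);P=(cloud(d)-p0)@R; I=d['pixels'].mean(2); ok=(d['depth']>0)&(abs(P[...,0])<.010)&(abs(P[...,1])<.06)&(P[...,2]>-.07)&(P[...,2]<.012)
    q=P[ok]; I=I[ok]
    for z in np.arange(-.066,.012,.006):
        m=abs(q[:,2]-z)<.003
        o=np.argsort(q[m][:,1])
        a=np.round(np.c_[q[m][:,1]*1000,I[m]][o]).astype(int)
        a=a[::max(1,len(a)//12)]
        print(n,round(z*1000),' '.join(f'{y}:{i}' for y,i in a))
sc=d=cam('scene')
b=d['pixels'][185:285,250:350]; cv2.imwrite('pics/g2.png',cv2.cvtColor(cv2.resize(b,(600,600),interpolation=cv2.INTER_CUBIC),cv2.COLOR_RGB2BGR))
E
```

```text
scene -66 15:31 16:34 16:61 16:29 18:50 20:75 23:94
scene -60 -25:43 -22:87 -21:68 16:32 17:22 17:24 17:22
scene -54 -29:30 -29:33 -27:28 -25:52 -25:63 -22:86 -20:76 -20:96 15:29 15:26 16:24 16:27 16:21 17:26 17:40 17:39
scene -48 -29:24 -29:79 -29:29 -28:30 -28:28 -28:78 -28:29 -28:24 -27:30 -27:28 -23:65 -22:90 -21:92 15:29 15:22 15:28 16:26 16:51 16:26
scene -42 -28:60 -28:38 -28:57 -28:33 -28:35 -27:23 -27:26 -27:30 -27:41 -27:29 -25:29 -24:64 -22:75 -22:94 -21:93 14:30 14:23 15:26 15:23 16:24 16:20 16:26 17:28
scene -36 -27:71 -25:78 -21:109 -5:214 1:216 4:212 6:204 9:190 11:159 15:21 16:34 16:21
scene -30 -21:89 14:114 15:87 16:67 16:76 16:74
scene -24 -22:138 -22:146 -22:136 -21:141 -20:136 -20:119 -20:136 -20:137 -20:128 -20:99 -19:137 -18:118
scene -18 -22:136 -22:139 -22:136 -22:135 -22:135 -22:134 -21:133 -21:140 -21:136 -21:136 -21:138 -20:149 -20:156 -19:137 -19:136
scene -12 -22:129 -22:130 -22:134 -22:129 -22:132 -21:129 -21:132 -21:132 -21:132
scene -6 -21:122 -20:127 -20:123 -18:121
scene 0 
scene 6 -60:173 -55:172 -51:170 -46:170 -42:173 -37:172 -32:173 -27:171 -22:
[... 281 characters left out ...]
0 15:16 22:88 24:21 26:32 28:83
wrist -48 -30:128 -28:31 -26:41 -24:62 -16:21 -16:22 -16:45 15:16 15:19 18:116 24:48 26:37 28:57
wrist -42 -29:128 -28:46 -26:46 -24:55 -16:31 -16:23 -16:21 15:16 15:44 21:114 24:32 26:31 27:74
wrist -36 -28:94 -13:183 -10:194 -8:197 -5:202 -3:205 -1:203 2:208 4:201 7:199 9:203 12:194 27:82
wrist -30 -27:105 -16:113 -15:157 -15:168 -15:176 -14:177 -13:184 13:196 13:189 14:124 14:117 14:128 17:174
wrist -24 -22:124 -22:144 -21:117 -21:140 -20:125 -20:148 -19:156 18:136 19:163 20:158 20:132 20:152 21:148
wrist -18 -22:140 -22:108 21:129
wrist -12 
wrist -6 
wrist 0 
wrist 6 -60:161 -54:160 -49:160 -43:164 -37:161 -32:163 26:153 31:161 37:160 43:159 48:161 54:161
```

View pics/g2.png

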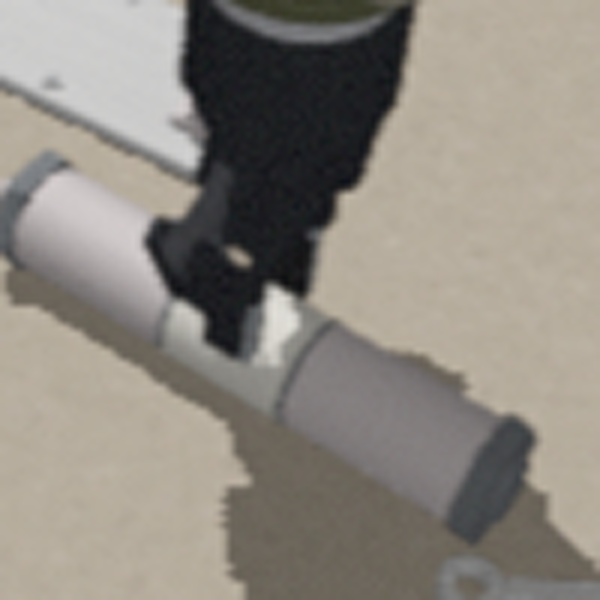

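The close-up shows the finger tips ending high on the barrel at about (235,350). The pads are only pinching the top of it, so I'll open and measure where the tips really are.

>>> {"op": "jog_arm", "data": {"plan": "0 0 0 0 0 0 0;0 0 0 0 0 0 0;0 0 0 0 0 0 0;0 0 0 0 0 0 0;0 0 0 0 0 0 0;0 0 0 0 0 0 0;0 0 0 0 0 0 0;0 0 0 0 0 0 0"}}

```text
time_s: 7.12
position: [0.4667, -0.1181, 0.0073]
tool_rot: [[0.19, 0.982, -0.0], [0.982, -0.19, 0.0], [0.0, -0.0, -1.0]]
ft_force: [0.4, 0.3, 0.1]
grip_width: 0.0855
gripper_force: 0.0
```

```bash
cat > f.py <<'E'
from h import *
s=env.observe();R=np.array(s['tool_rot']);p0=np.array(s['position']);print(p0,s['q'],s['grip_width'],s['ft_force'])
for n in ['scene','side','wrist']:
    d=cam(n);P=(cloud(d)-p0)@R; I=d['pixels'].mean(2); ok=(d['depth']>0)&(abs(P[...,0])<.012)&(abs(P[...,1])<.075)&(P[...,2]>-.09)&(P[...,2]<.03)
    q=P[ok]; I=I[ok]; fin=(I<115)&(abs(q[:,1])>.026)
    for sg in (-1,1):
        k=fin&(q[:,1]*sg>0); z=q[k][:,2]
        print(n,sg,np.histogram(z*1000,bins=np.arange(-90,31,8))[0])
    t=(q[:,2]>-.05)&(abs(q[:,1])<.005); print('barrel top',np.percentile(q[t][:,2],[2,50]) if t.any() else '')
E
python3 f.py
```

```text
[ 0.46669504 -0.11811664  0.00728195] [-2.83296111e+01  2.96307999e+01  1.00592971e+02 -8.23504766e-04
  4.97815932e+01 -1.73824971e+01] 0.08547843243442214 [0.42411095 0.32796935 0.12615124]
scene -1 [ 5  3 11 18 22 11  0  0  0  0  0  0  0  0  0]
scene 1 [ 2 14 17 15 19 21  1  0  0  0  0  0  0  0  0]
barrel top [-0.0395911  -0.03790393]
side -1 [18  8 11 11  6  6  0  0  0  0  0  0  0  0  0]
side 1 [17 11 10 10 13  7  0  0  0  0  0  0  0  0  0]
barrel top [-0.03868422 -0.03733566]
wrist -1 [840 448 571 518 421 267  21   0   0   0   0   0   0   0   0]
wrist 1 [830 444 592 511 428 275  18   0   0   0   0   0   0   0   0]
barrel top [-0.03937832 -0.03828271]
```

The real tips sit about 27–40 mm behind the reported TCP, so I'll go lower while watching the force.

>>> {"op": "jog_arm", "data": {"plan": "0 0 0 0 0 1 0;0 0 0 0 0 1 0;0 0 0 0 0 0.5 0;0 0 0 0 0 0 0;0 0 0 0 0 0 0"}}

```text
time_s: 7.68
position: [0.4667, -0.1181, -0.0177]
tool_rot: [[0.19, 0.982, -0.0], [0.982, -0.19, 0.0], [0.0, -0.0, -1.0]]
ft_force: [-0.7, 0.3, -0.2]
grip_width: 0.0853
gripper_force: 0.0
```

```bash
python3 f.py
```

```text
[ 0.46668957 -0.11810492 -0.01765453] [-2.83293813e+01  3.21935959e+01  1.01806004e+02  7.62828417e-04
  4.60230160e+01 -1.73820743e+01] 0.08530121030516317 [-0.71612419  0.30120619 -0.16657694]
scene -1 [ 6  2 12 13 24  8  0  0  5  9  0  0  0  0  0]
scene 1 [ 1 13 16 14 18 19  2  0  1  1  0  0  0  0  0]
barrel top 
side -1 [13 14  6 10 10  6  0  0  0  2  0  0  0  0  0]
side 1 [16 11 12 13 12  6  1  0  1  2  0  0  0  0  0]
barrel top 
wrist -1 [786 471 578 516 421 257  13   0  89  42   0   0   0   0   0]
wrist 1 [777 473 595 504 430 257  13   0 164  77   0   0   0   0   0]
barrel top
```

>>> {"op": "jog_arm", "data": {"plan": "0 0 0 0 0 0.7 0;0 0 0 0 0 0 0;0 0 0 0 0 0 255;0 0 0 0 0 0 255;0 0 0 0 0 0 255;0 0 0 0 0 0 255;0 0 0 0 0 0 255;0 0 0 0 0 0 255;0 0 0 0 0 0 255;0 0 0 0 0 0 255", "grip_force": 70}}

```text
time_s: 8.67
position: [0.4669, -0.1182, -0.0242]
tool_rot: [[0.19, 0.982, 0.001], [0.982, -0.19, -0.0], [-0.0, 0.001, -1.0]]
ft_force: [-0.7, -0.7, 5.1]
grip_width: 0.042
gripper_force: 70.4
```

>>> {"op": "jog_arm", "data": {"plan": "0 0 0 0 0 0 255;0 0 0 0 0 0 255;0 0 0 0 0 0 255"}}

```text
time_s: 8.92
position: [0.4669, -0.1182, -0.0242]
tool_rot: [[0.19, 0.982, 0.001], [0.982, -0.19, -0.0], [-0.0, 0.001, -1.0]]
ft_force: [-0.5, 1.2, 5.2]
grip_width: 0.0421
gripper_force: 70.4
```

>>> {"op": "jog_arm", "data": {"plan": "0 0 0 0 0 -0.5 255;0 0 0 0 0 -1 255;0 0 0 0 0 -1.5 255;0 0 0 0 0 0 255;0 0 0 0 0 0 255;0 0 0 0 0 0 255"}}

```text
time_s: 9.42
position: [0.4664, -0.1179, 0.0048]
tool_rot: [[0.19, 0.982, -0.001], [0.982, -0.19, 0.0], [0.0, -0.001, -1.0]]
ft_force: [0.6, 0.3, -2.8]
grip_width: 0.0427
gripper_force: 71.3
```

```bash
cat > c.py <<'E'
from h import *
np.set_printoptions(precision=4,suppress=True)
s=env.observe();R=np.array(s['tool_rot']);p0=np.array(s['position']);print(p0,s['ft_force'],s['wrist_torque'],s['grip_width'])
for n in ['scene','side']:
    d=cam(n);P=(cloud(d)-p0)@R
    for r in models.outline_of(n,'cartridge_center')[:1]:
        q=P[r['region']&(d['depth']>0)]
        q=q[(abs(q[:,1])<.035)&(q[:,2]<0.01)&(q[:,2]>-.075)&(abs(q[:,0])<.15)]; print(n,r['confidence'],len(q),'x ends',np.percentile(q[:,0],[0,1,99,100]))
        for k in np.arange(-.12,.121,.03):
            m=abs(q[:,0]-k)<.008
            if m.sum()>4:
                t=q[m]; print(round(k*1000),m.sum(),'top z',np.percentile(t[:,2],3),'y',np.percentile(t[:,1],[1,99]))
    # fingers
E
python3 c.py
```

```text
[ 0.4664 -0.1179  0.0048] [ 0.6187  0.2862 -2.8019] [ 0.0018  0.0004 -0.0301] 0.04268421497231382
scene 0.57 1567 x ends [-0.1134 -0.1125  0.1082  0.1209]
-120 21 top z -0.05977106921838097 y [-0.0119  0.0092]
-90 157 top z -0.0698208668157426 y [-0.0219  0.0141]
-60 149 top z -0.07007010346367049 y [-0.0219  0.0145]
-30 147 top z -0.07021117990959402 y [-0.0222  0.0144]
0 7 top z -0.06994567465875338 y [-0.0061  0.0207]
30 8 top z -0.07050690167893993 y [-0.0089  0.0069]
60 116 top z -0.06978545704948587 y [-0.0218  0.0142]
90 112 top z -0.07016186544145901 y [-0.0215  0.0138]
side 0.76 514 x ends [-0.098  -0.0735  0.1239  0.1258]
-60 10 top z -0.06906337903472079 y [-0.0057  0.0155]
-30 15 top z -0.0691910344625775 y [-0.0143  0.009 ]
0 22 top z -0.06926164892364574 y [-0.0196  0.0095]
30 35 top z -0.06872494410612455 y [-0.0241  0.0154]
60 34 top z -0.06918389419828688 y [-0.0238  0.0154]
90 32 top z -0.06864672561924572 y [-0.0228  0.0104]
120 130 top z -0.06717902733206649 y [-0.0243  0.0202]
```

>>> {"op": "jog_arm", "data": {"plan": "0 0 0 0 0 -2 255;0 0 0 0 0 -3 255;0 0 0 0 0 -3 255;0 0 -2 0 0 -3 255;0 0 -1.9 0 0 -3 255;0 0 0 0 0 -2 255;0 0 0 0 0 0 255;0 0 0 0 0 0 255"}}

```text
time_s: 10.28
position: [0.4667, -0.1181, 0.1652]
tool_rot: [[0.123, 0.992, 0.001], [0.992, -0.123, -0.0], [-0.0, 0.001, -1.0]]
ft_force: [-0.2, -0.1, -3.5]
grip_width: 0.0426
gripper_force: 72.0
```

```bash
cat > b.py <<'E'
from h import *
np.set_printoptions(precision=4,suppress=True)
u=np.array([np.cos(np.radians(83)),np.sin(np.radians(83))]); v=np.array([u[1],-u[0]]); o=np.array([.599,.013])
for n in ['scene','side','wrist']:
    d=cam(n);P=cloud(d)
    for q,z in dict(clip_axis=.046,head_slot=.046,bracket=0).items():
        for r in models.tip_of(n,q)[:1]: print(n,q,round(r['confidence'],2),hit(d,r['at'],z))
    q=P[d['depth']>0]; a=(q[:,:2]-o)@u; b=(q[:,:2]-o)@v; z=q[:,2]
    m=(abs(z-.010)<.003)&(a>-.15)&(a<.25)&(abs(b)<.06)
    if m.sum()>50:
        L=[];ks=np.arange(-.08,.1,.01)
        for k in ks:
            mm=m&(abs(a-k)<.005)
            L.append([np.percentile(b[mm],2),np.percentile(b[mm],98),mm.sum()] if mm.sum()>5 else [np.nan]*3)
        L=np.array(L); print(n,'plate b edges (mm)\n',np.round(np.c_[ks,L[:,:2]].T*1000,0)[:, ::2]); print('a range',a[m].min(),a[m].max(), np.percentile(z[m],50))
    for c in (-.064,.064):
        m=(z>.05)&(z<.072)&(abs(a-c)<.02)&(abs(b)<.04)
        if m.sum()>3:
            print(n,'clip',c,m.sum(),'a',np.percentile(a[m],[2,50,98]),'b-',b[m][b[m]<0].min() if (b[m]<0).any() else '',np.median(b[m&(b<0)]),'b+',np.median(b[m&(b>0)]),b[m].max(),'ztop',z[m].max())
    m=(z>.03)&(z<.08)&(a>.1)&(a<.2)&(abs(b)<.05)
    if m.sum()>3: print(n,'head a',np.percentile(a[m],[1,5,95,99]),'b',np.percentile(b[m],[1,99]), 'ztop',np.percentile(z[m],[50,98]))
    m=m&(abs(z-.073)<.003)
    if m.sum()>10: print('head top rect',cv2.minAreaRect(np.c_[a[m],b[m]].astype(np.float32)*1000))
E
python3 b.py
```

```text
scene clip_axis 0.8 [0.5958 0.0198 0.046 ]
scene head_slot 0.9 [0.6165 0.1363 0.046 ]
scene bracket 0.95 [0.5976 0.007  0.    ]
scene plate b edges (mm)
 [[-80. -60. -40. -20.  -0.  20.  40.  60.  80.]
 [-39. -41. -41. -38. -39. -39. -39. -39. -39.]
 [ 39. -23.  39.  40.  41.  40.  39.  40.  22.]]
a range -0.09888125069499212 0.20182520044109964 0.010297773206158212
scene clip -0.064 38 a [-0.0694 -0.063  -0.0556] b- -0.02648415220766587 -0.022326898423743247 b+ nan -0.015761108919509912 ztop 0.06918455566862114
scene clip 0.064 32 a [0.0577 0.0639 0.0716] b- -0.02539825057641243 -0.022093490496896316 b+ nan -0.01608994752670039 ztop 0.06838650258362122
scene head a [0.1221 0.1226 0.1632 0.1672] b [-0.0291  0.0319] ztop [0.0651 0.0766]
head top rect ((143.02064514160156, 1.824808120727539), (41.992828369140625, 62.894649505615234), 1.6112831830978394)
side clip_axis 0.68 [0.6005 0.0109 0.046 ]
side head_slot 0.89 [0.6096 0.1374 0.046 ]
side bracket 0.82 [0.5987 0.0064 0.    ]
side plate b edges (mm)
 [[-80. -60. -40. -20.  -0.  20.  40.  60.  80.]
 [-41. -42. -40. -42. -42. -42. -40.
[... 372 characters left out ...]
109980205046 b+ 0.021357774118814638 0.02476446229502696 ztop 0.06800974820143657
side head a [0.1266 0.1302 0.178  0.1866] b [-0.0305  0.0284] ztop [0.0607 0.0757]
head top rect ((146.1952667236328, -0.5324287414550781), (43.084144592285156, 59.968719482421875), 0.03342053294181824)
wrist clip_axis 0.88 [0.5999 0.0156 0.046 ]
wrist bracket 0.91 [0.6021 0.0164 0.    ]
wrist plate b edges (mm)
 [[-80. -60. -40. -20.  -0.  20.  40.  60.  80.]
 [-41. -42. -41. -41. -40. -40.  nan  nan  nan]
 [ 39. -26.  39.  39.  40.  39.  nan  nan  nan]]
a range -0.09800062055488001 0.031164607577254925 0.010545240917827214
wrist clip -0.064 475 a [-0.0687 -0.0618 -0.055 ] b- -0.02671734075462853 -0.023679705360793356 b+ 0.021126019154168837 0.0263934199911087 ztop 0.0707386019351055
  return _methods._mean(a, axis=axis, dtype=dtype,
  ret = ret.dtype.type(ret / rcount)
```

>>> {"op": "jog_arm", "data": {"plan": "0 0 0 1.2 1.0 0 255;0 0 0 2 1.7 0 255;0 0 0 2 1.8 0 255;0 0 0 2 1.8 0 255;0 0 0 2 1.8 0 255;0 0 0 2 1.7 0 255;0 0 0 1.2 1 0 255;0 0 0 0.8 0.65 0 255;0 0 0 0 0 0 255;0 0 0 0 0 0 255"}}

```text
time_s: 11.72
position: [0.5962, -0.0013, 0.165]
tool_rot: [[0.122, 0.992, -0.001], [0.992, -0.122, -0.0], [-0.0, -0.001, -1.0]]
ft_force: [-0.5, 0.5, -2.7]
grip_width: 0.042
gripper_force: 72.0
```

```bash
cat > k.py <<'E'
from h import *
np.set_printoptions(precision=4,suppress=True)
u=np.array([np.cos(np.radians(83)),np.sin(np.radians(83))]); v=np.array([u[1],-u[0]]); o=np.array([.5985,.0145])
s=env.observe();p0=np.array(s['position']);print('tcp a,b,z',(p0[:2]-o)@u,(p0[:2]-o)@v,p0[2],s['ft_force'],np.degrees(np.arctan2(s['tool_rot'][1][0],s['tool_rot'][0][0])))
for n in ['scene','side']:
    d=cam(n);P=cloud(d)
    for r in models.outline_of(n,'cartridge_center')[:1]:
        q=P[r['region']&(d['depth']>0)]; a=(q[:,:2]-o)@u; b=(q[:,:2]-o)@v; z=q[:,2]
        m=(abs(z-p0[2]-.0475)<.05)&(abs(a)<.2)&(abs(b)<.05); a,b,z=a[m],b[m],z[m]
        print(n,r['confidence'],m.sum(),'a ends',np.percentile(a,[0,1,99,100]))
        for k in (-.1,-.09,-.05,.05,.07,.09):
            w=abs(a-k)<.008
            if w.sum()>5: 
                t=np.percentile(z[w],97); print(round(k*1000),w.sum(),'topz',t,'b at top',np.mean(b[w&(z>t-.003)]),'b rng',np.percentile(b[w],[1,99]))
E
python3 k.py; python3 b.py 2>/dev/null | grep -E "clip -|clip 0|head"
```

```text
tcp a,b,z -0.01596844942203585 -0.0003270935771173127 0.16503186629730454 [-0.5399  0.4838 -2.7179] 82.97389675399177
scene 0.92 1548 a ends [-0.1303 -0.129   0.0925  0.0959]
-100 139 topz 0.2345033890813246 b at top -0.003105740860827351 b rng [-0.0231  0.0052]
-90 137 topz 0.2349362173080171 b at top -0.0031189138090029246 b rng [-0.0234  0.0054]
-50 137 topz 0.23488483955673173 b at top -0.0014751824793697785 b rng [-0.0228  0.0083]
50 114 topz 0.23452651600935903 b at top -0.0031131090596824202 b rng [-0.0223  0.0103]
70 114 topz 0.2349446429677059 b at top -0.0019594481517734926 b rng [-0.0221  0.0126]
90 118 topz 0.2362804940862186 b at top -0.0024381038922953063 b rng [-0.0258  0.0138]
side 0.68 628 a ends [-0.1181 -0.0952  0.1083  0.1108]
-50 9 topz 0.23360749487653001 b at top -0.00462286184731411 b rng [-0.0115  0.0046]
50 42 topz 0.23368083824378658 b at top -0.003176858569265846 b rng [-0.0241  0.0063]
70 36 topz 0.2339104240593132 b at top -0.003994420424025011 b rng [-0.0242  0.0053]
90 328 topz 0.23481066424664013 b at top -0.0048599295004810306 b rng [-0.0263  0.02  ]
[... 434 characters left out ...]
op [0.065  0.0765]
head top rect ((144.1630401611328, 1.8643836975097656), (43.842430114746094, 62.6130485534668), 1.4119648933410645)
side head_slot 0.88 [0.6114 0.1376 0.046 ]
side clip -0.064 38 a [-0.0678 -0.0573 -0.0507] b- -0.027506469167835917 -0.023714258735733434 b+ 0.020795093725462094 0.02414060192658256 ztop 0.06751021626554027
side clip 0.064 49 a [0.0615 0.0706 0.0762] b- -0.026560074317232125 -0.023295775171711428 b+ 0.021614944194492135 0.025142064899018265 ztop 0.06830672600270588
side head a [0.1263 0.1295 0.1781 0.1868] b [-0.0305  0.0283] ztop [0.0609 0.0759]
head top rect ((146.4469451904297, 0.25003623962402344), (44.0052375793457, 60.1007194519043), 1.9733119010925293)
```

>>> {"op": "jog_arm", "data": {"plan": "0 0 0 0 0.13 0.7 255;0 0 0 0 0 1.5 255;0 0 0 0 0 2 255;0 0 0 0 0 2 255;0 0 0 0 0 2 255;0 0 0 0 0 2 255;0 0 0 0 0 1.3 255;0 0 0 0 0 0.8 255;0 0 0 0 0 0.2 255;0 0 0 0 0 0 255"}}

```text
time_s: 13.35
position: [0.5979, -0.0013, 0.04]
tool_rot: [[0.123, 0.992, -0.0], [0.992, -0.123, 0.0], [0.0, -0.0, -1.0]]
ft_force: [-0.2, -0.2, -3.0]
grip_width: 0.0418
gripper_force: 72.0
```

```bash
python3 k.py; python3 - <<'E'
from h import *
a=cam('scene')['pixels'][120:264,190:382];b=cam('side')['pixels'][150:270,170:330]
im=np.hstack([cv2.resize(a,(400,300),interpolation=cv2.INTER_CUBIC),cv2.resize(b,(400,300),interpolation=cv2.INTER_CUBIC)])
cv2.imwrite('pics/p1.png',cv2.cvtColor(im,cv2.COLOR_RGB2BGR))
E
```

```text
tcp a,b,z -0.015797205877873217 0.0012980708866428957 0.04004322746426269 [-0.1671 -0.2182 -3.0216] 82.95369148057775
scene 0.7 1214 a ends [-0.1295 -0.1287  0.0927  0.1062]
-100 117 topz 0.1100535764284354 b at top -0.0010573807837833127 b rng [-0.021   0.0153]
-90 115 topz 0.11005105625307002 b at top -0.00041162045314381866 b rng [-0.0208  0.0143]
-50 109 topz 0.11022890249850213 b at top -6.57852390089106e-05 b rng [-0.021   0.0119]
50 94 topz 0.11007695317788864 b at top -0.00018644048624155102 b rng [-0.021   0.0115]
70 87 topz 0.10949179495956642 b at top 0.0009933564596314834 b rng [-0.0207  0.0124]
90 89 topz 0.111485536361265 b at top 0.00130853909186394 b rng [-0.0234  0.0159]
side 0.57 704 a ends [-0.1214 -0.1123  0.1088  0.1124]
-50 16 topz 0.11047995718435634 b at top -0.0005270512628572394 b rng [-0.0096  0.0142]
50 50 topz 0.11001182655432361 b at top -0.003179468829309716 b rng [-0.0224  0.0138]
70 52 topz 0.11009426413759675 b at top -0.0008441132913410361 b rng [-0.022   0.0183]
90 272 topz 0.11083767558281574 b at top -0.0017708698788756743 b rng [-0.0248  0.0231]
```

View pics/p1.png

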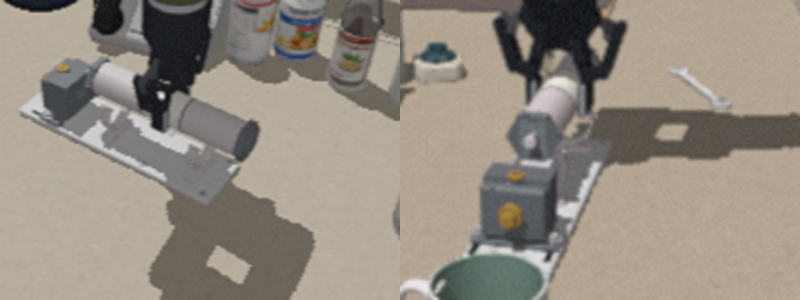

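The left half shows the cartridge poised over both clips with its spigot short of the head at (60,90). In the right half, the spigot at (530,140) lines up behind the head. I'll back off 2 mm and press down slowly.

>>> {"op": "jog_arm", "data": {"plan": "0 0 0 -0.2 0 0.3 255;0 0 0 0 0 0.3 255;0 0 0 0 0 0.3 255;0 0 0 0 0 0.2 255;0 0 0 0 0 0.1 255;0 0 0 0 0 0 255"}}

```text
time_s: 14.15
position: [0.5981, -0.0035, 0.0287]
tool_rot: [[0.123, 0.992, 0.001], [0.992, -0.123, -0.0], [-0.0, 0.001, -1.0]]
ft_force: [2.3, -1.1, 0.3]
grip_width: 0.0424
gripper_force: 72.5
```

>>> {"op": "jog_arm", "data": {"plan": "0 0 0 0 0 0.1 255;0 0 0 0 0 0.1 255;0 0 0 0 0 0.1 255;0 0 0 0 0 0 255"}}

```text
time_s: 14.48
position: [0.5984, -0.0034, 0.0265]
tool_rot: [[0.123, 0.992, 0.003], [0.992, -0.123, -0.0], [-0.0, 0.003, -1.0]]
ft_force: [-0.5, -0.9, 6.5]
grip_width: 0.0424
gripper_force: 73.0
```

>>> {"op": "jog_arm", "data": {"plan": "0 0 0 0 0 0.1 255;0 0 0 0 0 0.1 255;0 0 0 0 0 0 255"}}

```text
time_s: 14.73
position: [0.5985, -0.0034, 0.0248]
tool_rot: [[0.123, 0.992, 0.003], [0.992, -0.123, -0.0], [-0.0, 0.003, -1.0]]
ft_force: [-0.5, -0.5, 9.4]
grip_width: 0.0424
gripper_force: 73.2
```

>>> {"op": "jog_arm", "data": {"plan": "0 0 0 0 0 0.1 255;0 0 0 0 0 0.1 255;0 0 0 0 0 0.1 255;0 0 0 0 0 0 255"}}

```text
time_s: 15.07
position: [0.5986, -0.0034, 0.0219]
tool_rot: [[0.123, 0.992, 0.003], [0.992, -0.123, -0.0], [-0.0, 0.003, -1.0]]
ft_force: [-0.6, 0.7, 10.5]
grip_width: 0.0423
gripper_force: 73.3
```

>>> {"op": "jog_arm", "data": {"plan": "0 0 0 0 0 0.1 255;0 0 0 0 0 0.1 255;0 0 0 0 0 0.1 255;0 0 0 0 0 0 255"}}

```text
time_s: 15.4
position: [0.5986, -0.0034, 0.0188]
tool_rot: [[0.123, 0.992, 0.003], [0.992, -0.123, -0.0], [0.0, 0.003, -1.0]]
ft_force: [-0.4, 0.9, 9.9]
grip_width: 0.0421
gripper_force: 73.3
```

>>> {"op": "jog_arm", "data": {"plan": "0 0 0 0 0 0.1 255;0 0 0 0 0 0.1 255;0 0 0 0 0 0.1 255;0 0 0 0 0 0.1 255;0 0 0 0 0 0 255"}}

```text
time_s: 15.82
position: [0.5983, -0.0033, 0.0143]
tool_rot: [[0.123, 0.992, 0.002], [0.992, -0.123, -0.0], [0.0, 0.002, -1.0]]
ft_force: [1.2, 0.0, 6.5]
grip_width: 0.0423
gripper_force: 73.2
```

>>> {"op": "jog_arm", "data": {"plan": "0 0 0 0 0 0.1 255;0 0 0 0 0 0.1 255;0 0 0 0 0 0.1 255;0 0 0 0 0 0.1 255;0 0 0 0 0 0 255"}}

```text
time_s: 16.23
position: [0.5979, -0.0033, 0.0094]
tool_rot: [[0.123, 0.992, 0.001], [0.992, -0.123, 0.0], [0.0, 0.001, -1.0]]
ft_force: [1.6, -0.1, 3.4]
grip_width: 0.0424
gripper_force: 72.7
```

>>> {"op": "jog_arm", "data": {"plan": "0 0 0 0 0 0.1 255;0 0 0 0 0 0.1 255;0 0 0 0 0 0.1 255;0 0 0 0 0 0.1 255;0 0 0 0 0 0 255"}}

```text
time_s: 16.65
position: [0.5973, -0.0033, 0.0046]
tool_rot: [[0.123, 0.992, -0.001], [0.992, -0.123, 0.0], [0.0, -0.001, -1.0]]
ft_force: [3.5, 0.1, -4.6]
grip_width: 0.0422
gripper_force: 72.1
```

>>> {"op": "jog_arm", "data": {"plan": "0 0 0 0 0 0.1 255;0 0 0 0 0 0.1 255;0 0 0 0 0 0.1 255;0 0 0 0 0 0.1 255;0 0 0 0 0 0 255"}}

```text
time_s: 17.07
position: [0.5973, -0.0033, 0.0008]
tool_rot: [[0.123, 0.992, -0.001], [0.992, -0.123, 0.0], [0.0, -0.001, -1.0]]
ft_force: [3.9, -0.7, -5.8]
grip_width: 0.0422
gripper_force: 72.0
```

>>> {"op": "jog_arm", "data": {"plan": "0 0 0 0 0 0.1 255;0 0 0 0 0 0.05 255;0 0 0 0 0 0 255"}}

```text
time_s: 17.32
position: [0.5974, -0.0033, -0.0004]
tool_rot: [[0.123, 0.992, -0.0], [0.992, -0.123, 0.0], [0.0, -0.0, -1.0]]
ft_force: [3.4, -0.3, -5.9]
grip_width: 0.0422
gripper_force: 71.9
```

>>> {"op": "jog_arm", "data": {"plan": "0 0 0 0 0 0.05 255;0 0 0 0 0 0.05 255;0 0 0 0 0 0 255"}}

```text
time_s: 17.57
position: [0.5978, -0.0033, -0.0009]
tool_rot: [[0.123, 0.992, 0.001], [0.992, -0.123, -0.0], [0.0, 0.001, -1.0]]
ft_force: [3.1, 0.8, -2.4]
grip_width: 0.0427
gripper_force: 72.3
```

>>> {"op": "jog_arm", "data": {"plan": "0 0 0 0 0 0.05 255;0 0 0 0 0 0.05 255;0 0 0 0 0 0 255"}}

```text
time_s: 17.82
position: [0.5983, -0.0034, -0.0012]
tool_rot: [[0.123, 0.992, 0.002], [0.992, -0.123, -0.0], [-0.0, 0.002, -1.0]]
ft_force: [1.6, -0.5, 4.5]
grip_width: 0.0422
gripper_force: 73.0
```

```bash
python3 k.py
```

```text
tcp a,b,z -0.017796693835963457 0.001967624549679055 -0.0011964577746318705 [ 1.5598 -0.4639  4.5146] 82.96064466545049
scene 0.91 931 a ends [-0.1317 -0.1304  0.0913  0.1033]
-100 106 topz 0.06852367613138989 b at top 0.0007485503418668926 b rng [-0.0202  0.0151]
-90 102 topz 0.06864356371141116 b at top 0.0003356539081770521 b rng [-0.02    0.0152]
-50 87 topz 0.06900785463630271 b at top 0.000622370265803654 b rng [-0.0205  0.0123]
50 82 topz 0.06809649896797713 b at top -0.0007738088486915522 b rng [-0.0201  0.0104]
70 58 topz 0.06971691923747969 b at top 0.0004988632343981508 b rng [-0.0211  0.0149]
90 77 topz 0.06983024310709447 b at top 0.0010004199510611402 b rng [-0.0234  0.019 ]
side 0.79 416 a ends [-0.1206 -0.1177  0.0955  0.0958]
-50 15 topz 0.06791808492432355 b at top -0.0009422254920606537 b rng [-0.0103  0.0139]
50 34 topz 0.06817016750968832 b at top -0.0012270708557551157 b rng [-0.0173  0.0142]
70 43 topz 0.06757058463658515 b at top -0.00138622786190507 b rng [-0.0232  0.012 ]
90 72 topz 0.06934458265997917 b at top -0.0021814747042415714 b rng [-0.0188  0.0142]
```

It's seated: the barrel top is at 68 mm. Now I slide it towards the head.

>>> {"op": "jog_arm", "data": {"plan": "0 0 0 0.1 0 -0.07 255;0 0 0 0.2 0 0 255;0 0 0 0.2 0 0 255;0 0 0 0.2 0 0 255;0 0 0 0.2 0 0 255;0 0 0 0.1 0 0 255"}}

```text
time_s: 18.52
position: [0.5995, 0.0055, -0.0012]
tool_rot: [[0.123, 0.992, 0.002], [0.992, -0.123, -0.002], [-0.002, 0.002, -1.0]]
ft_force: [2.3, -6.8, 0.5]
grip_width: 0.0422
gripper_force: 72.0
```

>>> {"op": "jog_arm", "data": {"plan": "0 0 0 0.2 0 0 255;0 0 0 0.2 0 0 255;0 0 0 0.2 0 0 255;0 0 0 0.2 0 0 255;0 0 0 0.2 0 0 255"}}

```text
time_s: 18.93
position: [0.6006, 0.0153, -0.0012]
tool_rot: [[0.123, 0.992, 0.001], [0.992, -0.123, -0.002], [-0.002, 0.002, -1.0]]
ft_force: [3.5, -7.1, -0.1]
grip_width: 0.0422
gripper_force: 72.0
```

>>> {"op": "jog_arm", "data": {"plan": "0 0 0 0.1 0 0 255;0 0 0 0.1 0 0 255;0 0 0 0.1 0 0 255;0 0 0 0 0 0 255"}}

```text
time_s: 19.27
position: [0.6011, 0.0184, -0.0012]
tool_rot: [[0.123, 0.992, 0.002], [0.992, -0.123, -0.002], [-0.002, 0.002, -1.0]]
ft_force: [3.2, -5.1, -0.4]
grip_width: 0.0423
gripper_force: 72.0
```

>>> {"op": "jog_arm", "data": {"plan": "0 0 0 0.1 0 0 255;0 0 0 0.1 0 0 255;0 0 0 0.1 0 0 255;0 0 0 0 0 0 255"}}

```text
time_s: 19.6
position: [0.6014, 0.0214, -0.0012]
tool_rot: [[0.123, 0.992, 0.002], [0.992, -0.123, -0.002], [-0.002, 0.002, -1.0]]
ft_force: [3.3, -5.9, -0.0]
grip_width: 0.0423
gripper_force: 72.0
```

>>> {"op": "jog_arm", "data": {"plan": "0 0 0 0.1 0 0 255;0 0 0 0.1 0 0 255;0 0 0 0 0 0 255"}}

```text
time_s: 19.85
position: [0.6017, 0.0234, -0.0012]
tool_rot: [[0.123, 0.992, 0.002], [0.992, -0.123, -0.002], [-0.002, 0.002, -1.0]]
ft_force: [3.6, -5.8, 0.5]
grip_width: 0.0424
gripper_force: 72.1
```

>>> {"op": "jog_arm", "data": {"plan": "0 0 0 0.1 0 0 255;0 0 0 0.1 0 0 255;0 0 0 0 0 0 255"}}

```text
time_s: 20.1
position: [0.6019, 0.0251, -0.0012]
tool_rot: [[0.123, 0.992, 0.001], [0.992, -0.123, -0.002], [-0.002, 0.002, -1.0]]
ft_force: [3.0, -7.2, 0.0]
grip_width: 0.042
gripper_force: 72.1
```

>>> {"op": "jog_arm", "data": {"plan": "0 0 0 0.1 0 0 255;0 0 0 0.1 0 0 255;0 0 0 0 0 0 255"}}

```text
time_s: 20.35
position: [0.6019, 0.025, -0.0012]
tool_rot: [[0.123, 0.992, 0.001], [0.992, -0.123, -0.005], [-0.005, 0.001, -1.0]]
ft_force: [1.0, -17.4, 0.3]
grip_width: 0.0423
gripper_force: 72.3
```

>>> {"op": "jog_arm", "data": {"plan": "0 0 0 -0.1 0 0 255;0 0 0 -0.1 0 0 255;0 0 0 0 0 0 255"}}

```text
time_s: 20.6
position: [0.6019, 0.0251, -0.0012]
tool_rot: [[0.123, 0.992, 0.001], [0.992, -0.123, -0.002], [-0.002, 0.002, -1.0]]
ft_force: [3.0, -6.1, -0.3]
grip_width: 0.0424
gripper_force: 72.3
```

>>> {"op": "jog_arm", "data": {"plan": "0 0 0 0 0 0 0;0 0 0 0 0 0 0;0 0 0 0 0 0 0;0 0 0 0 0 0 0;0 0 0 0 0 0 0;0 0 0 0 0 0 0;0 0 0 0 0 0 0;0 0 0 0 0 0 0", "grip_force": 20}}

```text
time_s: 21.27
position: [0.6012, 0.0265, -0.0015]
tool_rot: [[0.123, 0.992, -0.0], [0.992, -0.123, 0.0], [0.0, -0.0, -1.0]]
ft_force: [0.0, -0.4, -0.0]
grip_width: 0.0854
gripper_force: 0.0
```

>>> {"op": "jog_arm", "data": {"plan": "0 0 0 0 0 -0.5 0;0 0 0 0 0 -1 0;0 0 0 0 0 -2 0;0 0 0 0 0 -3 0;0 0 0 0 0 -3 0;0 0 0 0 0 -3 0;0 0 0 0 0 -3 0;0 0 0 0 0 -1 0;0 0 0 0 0 0 0;0 0 0 0 0 0 0"}}

```text
time_s: 22.1
position: [0.601, 0.0265, 0.1634]
tool_rot: [[0.123, 0.992, 0.0], [0.992, -0.123, -0.0], [0.0, 0.0, -1.0]]
ft_force: [0.3, 0.4, -0.3]
grip_width: 0.0857
gripper_force: 0.0
```

```bash
python3 k.py; python3 - <<'E'
from h import *
a=cam('scene')['pixels'][120:264,190:382];b=cam('wrist')['pixels']
im=np.hstack([cv2.resize(a,(400,300),interpolation=cv2.INTER_CUBIC),cv2.resize(b,(400,300))])
cv2.imwrite('pics/e1.png',cv2.cvtColor(im,cv2.COLOR_RGB2BGR))
E
```

```text
tcp a,b,z 0.012214373842270528 0.0009947062510371034 0.16338056255274425 [ 0.2968  0.3901 -0.3297] 82.9543220513804Traceback (most recent call last):
  File "k.py", line 10, in <module>
    print(n,r['confidence'],m.sum(),'a ends',np.percentile(a,[0,1,99,100]))
                                             ~~~~~~~~~~~~~^^^^^^^^^^^^^^^^
    return _quantile_unchecked(
        a, q, axis, out, overwrite_input, method, keepdims, weights)
    return _ureduce(a,
                    func=_quantile_ureduce_func,
    ...<5 lines>...
                    overwrite_input=overwrite_input,
                    method=method)
    r = func(a, **kwargs)
    result = _quantile(arr,
                       quantiles=q,
    ...<2 lines>...
                       out=out,
                       weights=wgt)
    slices_having_nans = np.isnan(arr[-1, ...])
                                  ~~~^^^^^^^^^
IndexError: index -1 is out of bounds for axis 0 with size 0
```

View pics/e1.png

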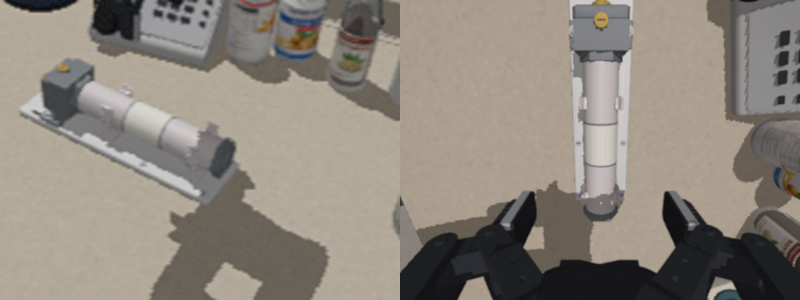

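The scene half shows the cartridge in both clips with its collar against the head near (80,100), and the wrist half shows no gap at (600,52). One quick check of the gap, then I hand it in.

```bash
python3 - <<'E'
from h import *
u=np.array([np.cos(np.radians(83)),np.sin(np.radians(83))]); v=np.array([u[1],-u[0]]); o=np.array([.5985,.0145])
for n in ('scene','wrist'):
    P=cloud(cam(n)).reshape(-1,3); a=(P[:,:2]-o)@u; b=(P[:,:2]-o)@v; z=P[:,2]
    m=(abs(b)<.008)&(abs(a)<.2)&(z>.03)&(z<.09)
    for k in np.arange(.094,.136,.003):
        w=m&(abs(a-k)<.0015); print(n,round(k*1000),w.sum(),np.round(np.percentile(z[w],[10,50,90])*1000) if w.any() else '')
    print('rear end',a[m].min(),'barrel top',np.percentile(z[m&(abs(a)<.05)],[50,90]))
    if n=='scene':
        for k in (-.08,0,.04,.09): w=(abs(b)<.03)&(abs(a-k)<.006)&(z>.06)&(z<.074); print(k,np.percentile(z[w],90))
E
```

```text
scene 94 3 [65. 68. 68.]
scene 97 6 [66. 67. 68.]
scene 100 7 [64. 66. 68.]
scene 103 5 [66. 67. 68.]
scene 106 6 [67. 68. 68.]
scene 109 4 [65. 67. 68.]
scene 112 6 [66. 69. 71.]
scene 115 4 [66. 68. 70.]
scene 118 3 [69. 69. 70.]
scene 121 8 [69. 70. 73.]
scene 124 6 [69. 73. 74.]
scene 127 4 [74. 74. 74.]
scene 130 4 [73. 74. 75.]
scene 133 3 [74. 74. 75.]
scene 136 5 [72. 73. 74.]
rear end -0.10294596447958117 barrel top [0.06710399 0.0689837 ]
-0.08 0.06792303798126642
0 0.06834834770595677
0.04 0.0683430621930597
0.09 0.06827556590908605
wrist 94 54 [66. 68. 69.]
wrist 97 72 [66. 68. 69.]
wrist 100 53 [66. 68. 69.]
wrist 103 72 [67. 68. 69.]
wrist 106 66 [66. 68. 68.]
wrist 109 59 [66. 68. 69.]
wrist 112 72 [67. 68. 70.]
wrist 115 72 [69. 69. 70.]
wrist 118 69 [69. 70. 70.]
wrist 121 76 [69. 70. 72.]
wrist 124 76 [73. 73. 75.]
wrist 127 76 [73. 74. 75.]
wrist 130 76 [73. 74. 75.]
wrist 133 75 [73. 74. 75.]
wrist 136 76 [73. 73. 75.]
rear end -0.09689233340517905 barrel top [0.06796626 0.0690128 ]
```

No gap: the collar runs straight into the head, and the barrel lies level on the saddles.

```bash
python3 -c "
from rig import job
print(job.close_job())"
```

```text
the job is handed in; nothing more can be done
None
```

The cartridge is snapped into both clips and slid home with its shoulder against the head, then released and handed in at about 23 s; the highest force readings were about 13 N into the clips and 17 N while seating on the head, and nothing else was touched.

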